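# Complete the reagent tray and hold its cover ready above it

### The job

Stand the two loose vials from the blue mat upright in the two free holes of the black tray, so that its two rows of three are complete. Then take the clear cover by its grip, carry it over the tube rack without disturbing anything, and lower it level and square around the vials until its lower edge is about 1 cm above the tray's top, touching neither tray nor vials, so that the caps can be checked through it before it is closed. Finish while still holding the cover still there: do not set it down or let go.

Things in the scene. Friction and masses are not known exactly. Their poses are not given: they have to be found in the camera images.
- vial1: closed white vial with a grey cap, an upright cylinder 30 mm in diameter along its whole height, 62 mm high, about 50 g; origin at the centre of its underside, z up. It already stands in a hole of the tray.
- vial2: closed white vial with a grey cap, an upright cylinder 30 mm in diameter along its whole height, 62 mm high, about 50 g; origin at the centre of its underside, z up. It already stands in a hole of the tray.
- vial3: closed white vial with a grey cap, an upright cylinder 30 mm in diameter along its whole height, 62 mm high, about 50 g; origin at the centre of its underside, z up. It already stands in a hole of the tray.
- vial4: closed white vial with a grey cap, an upright cylinder 30 mm in diameter along its whole height, 62 mm high, about 50 g; origin at the centre of its underside, z up. It already stands in a hole of the tray.
- vial5: closed white vial with a grey cap, an upright cylinder 30 mm in diameter along its whole height, 62 mm high, about 50 g; origin at the centre of its underside, z up. It stands loose on the blue mat (3 mm thick) in front of the robot, to be placed in a free hole.
- vial6: closed white vial with a grey cap, an upright cylinder 30 mm in diameter along its whole height, 62 mm high, about 50 g; origin at the centre of its underside, z up. It stands loose on the blue mat (3 mm thick) in front of the robot, to be placed in a free hole.
- pad1: flat pale grey disc (32 mm wide, 1 mm thick, look only) on the floor of one of the two free holes of the tray: its origin is at the centre of that hole's floor, 16 mm below the tray's top. Either loose vial may go in either hole.
- pad2: flat pale grey disc (32 mm wide, 1 mm thick, look only) on the floor of one of the two free holes of the tray: its origin is at the centre of that hole's floor, 16 mm below the tray's top. Either loose vial may go in either hole.
- tray: fixed black block 160 (x) x 208 (y) x 24 mm (z), on the robot's left or right, with six round holes 39 mm wide, 16 mm deep (floor 8 mm above the bench): two rows at x = -38 and +38 mm, holes at y = -64, 0, +64 mm in its frame. A vial in its hole stands 46 mm above the top. Origin at the centre of its underside, z up.
- cover: clear rectangular cover with white edges, open below: 156 (x) x 204 (y) x 60 mm high outside, walls 4 mm, about 250 g. On its top a solid grey grip, centred: 20 mm (x) wide, 56 mm (y) long, 36 mm high (its top 96 mm above the lower edge). Origin at the centre of the lower edge, z up. It stands on a grey board 180 x 230 x 12 mm, on the other side of the rack from the tray.
- rack: black block 78 x 100 x 55 mm full of sample tubes with white caps, 107 mm high in all, standing between the tray and the cover's base board, in the way of a low carry. Origin at the centre of its underside. Leave it where it is.
- jar: squat white jar 38 mm in diameter and 34 mm high, on the blue mat between the two loose vials; not part of the job. Origin at the centre of its underside. Leave it where it is.
- flask1: white oblong bottle 46 x 60 mm, 97 mm high with its cap, near the back of the working area. Origin at the centre of its underside. Leave it where it is.
- flask2: another such white oblong bottle, 97 mm high. Origin at the centre of its underside. Leave it where it is.
- dish: small steel bowl, 70 mm across and 22 mm high, behind the rack. Origin at the centre of its underside. Leave it where it is.
- beaker: glass beaker, 60 mm across and 75 mm high, near the robot on its right. Origin at the centre of its underside. Leave it where it is.
- tipbox: low grey box with a clear lid, 78 x 118 mm, 57 mm high, near the robot on its left. Origin at the centre of its underside. Leave it where it is.
Not all that is in view belongs to the job. Leave any orange look-alike of the vial5 alone.

How it is judged:
On the way, in this order (a step that is already met when the one before it is completed fails the run):
1. both loose vials stand upright and released in the two free holes (((horizontal distance between vial5 and pad1 below 0.008 m and horizontal distance between vial6 and pad2 below 0.008 m) or (horizontal distance between vial5 and pad2 below 0.008 m and horizontal distance between vial6 and pad1 below 0.008 m)) and z of each of vial5, vial6 in the frame of tray below 0.012 m and angle between each of vial5, vial6's own z axis and vertical below 0.12 rad and contact force between each of vial5, vial6 and the fingers below 0.1 N), for 0.2 s.
2. the cover is lifted clear of its base board, above the vials' height (height (world z) of cover above 0.09 m and contact force between cover and the fingers above 0.5 N), for 0.1 s.
At the end, for the whole second after the job is handed in: All six vials upright in the holes (new ones within 8 mm of centre, released; others moved under 12 mm). Cover held still by the fingers, lower edge 3-20 mm above the tray top, centre within 10 mm, long side within 0.10 rad of the tray's, level within 0.08 rad, touching neither tray nor vials (all of step 1 and distance of each of vial1, vial2, vial3, vial4 from where it was at the start of the episode below 0.012 m and angle between each of vial1, vial2, vial3, vial4's own z axis and vertical below 0.12 rad and z of cover in the frame of tray between 0.027 and 0.044 m and horizontal distance between cover and tray below 0.01 m and angle between the y axis of cover and the y axis of tray, either way round below 0.1 rad and angle between cover's own z axis and vertical below 0.08 rad and linear speed of cover below 0.02 m/s and contact force between cover and the fingers above 1 N and contact force between cover and tray below 0.1 N and contact force between cover and vial1 below 0.1 N and contact force between cover and vial2 below 0.1 N and contact force between cover and vial3 below 0.1 N and contact force between cover and vial4 below 0.1 N and contact force between cover and vial5 below 0.1 N and contact force between cover and vial6 below 0.1 N); the arm keeps its last pose, push and grip.
It fails at once if a bystander is disturbed (moved more than 20 mm or tipped) (distance of any of rack, jar, flask1, flask2, dish, beaker, tipbox from where it was at the start of the episode above 0.02 m or angle between any of rack, jar, flask1, flask2, dish, beaker, tipbox's own z axis and vertical above 0.3 rad).
It fails at once if the cover presses on the tray or on a vial (over 1 N) (contact force between cover and tray above 1 N or contact force between cover and vial1 above 1 N or contact force between cover and vial2 above 1 N or contact force between cover and vial3 above 1 N or contact force between cover and vial4 above 1 N or contact force between cover and vial5 above 1 N or contact force between cover and vial6 above 1 N).
It fails at once if a vial is tipped over (angle between any of vial1, vial2, vial3, vial4, vial5, vial6's own z axis and vertical above 0.7 rad).
It also fails if it takes over 70 s, if anything falls off the work surface, if the arm or the gripper's body presses on something with over 40 N, if the wrist force passes 120 N, or if a joint passes its speed limit or range.

### The arm

A 6-joint arm with a two-finger parallel gripper is mounted at the origin on the work surface. World frame = base frame: x ahead of the robot, y to its left, z up, the work surface at z = 0. Lengths are in m, angles in rad, forces in N, time in s.
With the tool pointing down it reaches from about 0.375 to 0.9 m from the base axis. Payload 3.1 kg.
Tool frame: the origin (TCP) lies between the finger pads; the fingertips stand 22 mm ahead of it and the grasp point (between the pads) lies 3 mm ahead of it; z points along the fingers, y is the line along which they close (so a half turn about z gives the same grasp; the last joint's range is limited). The gripper opens to 87 mm and grips with 3 to 60 N. Pads are 19 mm wide; open, the fingers measure 117 mm over their backs; the gripper's body (75 mm by 190 mm) begins 51 mm behind the grasp point.
Start: joints at [1.129, 0.527, 1.433, -0, 1.181, -0.178], TCP at [0.163, 0.603, 0.245] pointing down, gripper open.
Joint ranges: [-3.08, 3.08], [-0.75, 2.2], [0.22, 2.44], [-1.43, 4.57], [0, 2.65], [-2.85, 2.85]. Speed limits (rad/s): [2.79, 2.79, 3.14, 3.14, 3.14, 3.14].

### API

Orientations are given as a unit quaternion [x, y, z, w].
In Python, from rig import get_obs, camera, get_calibration, hand_in, cut_out gives the robot as it stands.
- The arm moves only by the shell command python3 -m inch 'ROWS' [OPENING] [FORCE]. ROWS is JSON, one flat list of numbers, 6 for each row, row after row: the shift along the tool's x, y, z scaled (see below), then the turn, a rotation vector about the tool's x, y, z scaled (see below). A call has 1 to 20 rows; each row is the pose to reach, as a shift and turn from the pose commanded when the call began, along the tool's axes at that moment; what a row does not reach only later rows make up. The controller multiplies each number of a shift by 0.08 m and each number of a turn by 90 degrees. A row lasts 1/12 s, in which the tool goes at most 41.7 mm and 7.16 degrees, less where a joint would pass 70% of its speed; a pose out of reach is approached as far as the arm can. A call with a number of a shift or a turn outside -1 to 1 is refused whole. A call with a gripper value outside its range is refused whole. OPENING is the finger opening in mm, from 0 to 87, set as the call begins (- or left out, the last holds). The fingers move at their own pace and stop on an object; FORCE is the grip in N (left out, the last holds). Time passes only in rows, so rows that repeat a pose let the fingers close. It gives the time, the measured TCP pose, the force, the opening and the grip force at its end, in the units of the state.
- get_obs(): the state, without advancing time (a new reading comes with each control period).
- camera(name): name is "side" or "top" or "wrist"; returns the picture (384x512x3 uint8, red, green, blue); there is no depth.
- get_calibration(name): a dict with "vertical_fov" (degrees; the focal length in pixels is half the picture's height over the tangent of half this angle, whatever the lens; pixels are square), "cx", "cy" (the principal point, pixels), "T" (4x4, takes a point from camera to world coordinates). Camera axes: x right, y down, z forward; pixel columns grow to the right and rows downward; lengths in m; the calibration is good to about 2 mm. A picture is of the moment at which its call begins: read the wrist's pose just before it. get_calibration takes no time and is no camera call; for the wrist camera it gives the pose at the moment of the call.
- hand_in(): hands the job in; it is judged then, once.
Trained networks look in the newest picture that a camera, given by its name, has taken for a name from the list of things; names that differ only in an ending like _2 or _b are one class to them, and where a whole thing is asked for, a point or a joint stands for the part that bears it (a point fixed in the world has none). Each returns a list of dicts, best first, with "conf" (0 to 1); they miss things now and then, are a little off and sometimes report something else, mostly with a low value. They report only what shows in the picture. A call takes as long as a camera call. They do not tell look-alikes from the thing itself.
- cut_out(camera, thing): "region" (384x512 bool, what is visible of it) and "bbox" ([left, top, right, bottom] in pixels, round what is visible of it).
The state is a dict: "time": time; "q": joint angles; "joint_velocities": joint speeds; "joint_torque": joint torques, N m; "position": TCP position; "tool_rot": TCP orientation; "ft_force": force on the tool from outside, world axes, zero at the start; "moment": the same for the moment, N m; "grip_width": finger opening in m; "grip_force": force on a finger pad.
Only numpy, scipy, OpenCV 4.12 (cv2) and the standard library are available. Lean on these libraries where they do the work, as an engineer would, in place of code of your own. Each camera call takes 0.05 s, during which the arm holds its last target. There are 200 camera calls.

## Working session

There is one attempt and no reset: what is moved stays moved. The work goes in short steps, Python scripts to look and compute and a shell command to move; the robot and the scene stay as the last step left them, time stands still between calls to the robot, and variables do not carry over. Pictures are saved under pics/ and viewed, at most 10 in all, crops included, and the job is handed in when it is done.

```bash
mkdir -p pics; ls; python3 - <<'E'
from rig import *
import cv2,numpy as np
o=get_obs();print({k:np.round(v,3) for k,v in o.items()})
ims=[]
for n in("side","top"):
    c=get_calibration(n);print(n,c["vertical_fov"],c["cx"],c["cy"],np.round(c["T"],3).tolist(), c.keys())
    ims.append(camera(n)[:,:,::-1]); cv2.imwrite(f"pics/{n}0.png",ims[-1])
print(get_calibration("wrist"))
E
```

```text
pics
{'time': np.float64(0.0), 'q': array([ 1.128,  0.528,  1.434, -0.   ,  1.181, -0.179]), 'joint_velocities': array([ 0.002,  0.001,  0.   , -0.001, -0.001,  0.001]), 'joint_torque': array([-1.0000e-03, -4.4005e+01, -1.7659e+01,  6.3000e-02,  5.8000e-02,
       -0.0000e+00]), 'position': array([0.163, 0.603, 0.244]), 'tool_rot': array([ 0.132,  0.991, -0.001, -0.   ]), 'ft_force': array([ 0.273, -0.412,  0.142]), 'moment': array([-0.006,  0.037,  0.035]), 'grip_force': np.float64(0.0), 'grip_width': np.float64(0.087)}
side 57.46118874217004 258.11271873214133 193.5114605299849 [[0.92, -0.24, 0.311, 0.247], [-0.393, -0.522, 0.757, -0.609], [-0.019, -0.818, -0.575, 0.515], [0.0, 0.0, 0.0, 1.0]] dict_keys(['vertical_fov', 'cx', 'cy', 'T'])
top 55.651117939007136 257.75911971015637 188.53982312410295 [[-0.026, -0.986, 0.162, 0.361], [-1.0, 0.023, -0.02, 0.0], [0.015, -0.163, -0.987, 0.884], [0.0, 0.0, 0.0, 1.0]] dict_keys(['vertical_fov', 'cx', 'cy', 'T'])
{'vertical_fov': 59.55658083723026, 'cx': 254.49188203843113, 'cy': 189.99866787502327, 'T': array([[ 0.26019884,  0.93712782,  0.23256829,  0.10092778],
       [ 0.96555224, -0.25195605, -0.06501554,  0.62074557],
       [-0.00233089,  0.2414738 , -0.97040454,  0.38358105],
       [ 0.        ,  0.        ,  0.        ,  1.        ]])}
```

View pics/side0.png

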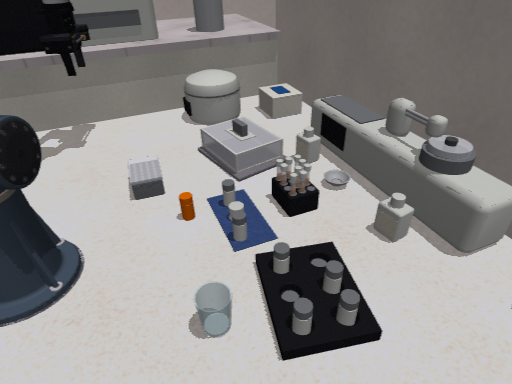

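View pics/top0.png

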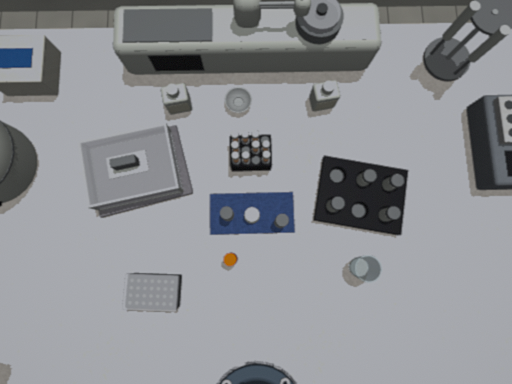

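Side view: the tray is at (315,290), with free holes at (319,263) and (290,296). The loose vials are at (229,192) and (240,225), with the jar between them, and the orange decoy is at (187,206). Top view: the tray is at (362,195), with free holes at (337,176) and (359,211). The loose vials are at (226,214) and (282,222), the cover is at (130,165) and turned a little, and the rack is at (250,152).

```bash
cat > h.py <<'E'
from rig import *
import numpy as np,cv2
from scipy.optimize import least_squares
from scipy.spatial.transform import Rotation as R
A=np.linspace(0,2*np.pi,24,endpoint=False);D=np.c_[np.cos(A),np.sin(A)]
def proj(P,c):
    T=np.array(c["T"]);p=(np.asarray(P)-T[:3,3])@T[:3,:3];f=192/np.tan(np.radians(c["vertical_fov"])/2)
    return p[:,:2]/p[:,2:]*f+[c["cx"],c["cy"]]
def cyl(r,h): return np.array([[r*x,r*y,z] for z in(0,h) for x,y in D])
def box(a,b,h,z0=0): return np.array([[x*a/2,y*b/2,z] for z in(z0,h) for x in(-1,1) for y in(-1,1)])
M={"vial":cyl(.015,.062),"pad":cyl(.016,0.001),"tray":box(.16,.208,.024),
 "cover":np.r_[box(.156,.204,.06),box(.02,.056,.096)],"rack":box(.078,.1,.107),"jar":cyl(.019,.034)}
def pts(m,v): return M[m]@R.from_euler("z",v[3] if len(v)>3 else 0).as_matrix().T+v[:3]
def sup(p): return (p@D.T).max(0)
def edge(reg):
    ys,xs=np.nonzero(reg);return sup(np.c_[xs,ys].astype(float))
def fit(m,obs,v0):  # obs: list of (calib, region)
    S=[(c,edge(r)) for c,r in obs]
    f=lambda v:np.concatenate([sup(proj(pts(m,v),c))-s for c,s in S])
    s=least_squares(f,v0,loss="soft_l1",x_scale=[.01,.01,.01,.1][:len(v0)]);return s.x,np.sqrt(np.mean(f(s.x)**2))
def ray(c,px,z):
    T=np.array(c["T"]);f=192/np.tan(np.radians(c["vertical_fov"])/2)
    d=T[:3,:3]@[(px[0]-c["cx"])/f,(px[1]-c["cy"])/f,1];return T[:3,3]+d*(z-T[2,3])/d[2]
def cen(reg): ys,xs=np.nonzero(reg);return np.array([xs.mean(),ys.mean()])
E
python3 - <<'E'
from h import *
C={n:get_calibration(n) for n in("side","top")}
for n in C: camera(n)
det={}
for t in("vial5","pad1","tray","cover","rack","jar"):
    m=t.rstrip("0123456789");v4=m in("tray","cover","rack")
    L={n:[d for d in cut_out(n,t) if d["conf"]>.3] for n in C}
    for n in C: print(t,n,[(np.round(d["conf"],2),np.round(d["bbox"]).tolist()) for d in L[n]])
    h={"vial":.035}.get(m,.03)
    for a in L["top"]:
        p=ray(C["top"],cen(a["region"]),h);best=None
        for b in L["side"]:
            q=ray(C["side"],cen(b["region"]),h)
            if np.hypot(*(p-q)[:2])>.06: continue
            for y0 in((0,.3,-.3) if v4 else (0,)):
                x,e=fit(m,[(C["top"],a["region"]),(C["side"],b["region"])],[p[0],p[1],0]+([y0] if v4 else []))
                if best is None or e<best[1]: best=(x,e)
        print("  ",np.round(p,3),None if best is None else (np.round(best[0],3).tolist(),round(best[1],2)))
E
```

```text
vial5 side [(np.float64(0.91), [293.0, 298.0, 308.0, 334.0]), (np.float64(0.86), [335.0, 289.0, 359.0, 329.0]), (np.float64(0.77), [325.0, 260.0, 343.0, 295.0]), (np.float64(0.75), [223.0, 180.0, 236.0, 207.0]), (np.float64(0.73), [230.0, 210.0, 248.0, 240.0]), (np.float64(0.61), [181.0, 194.0, 198.0, 221.0]), (np.float64(0.6), [271.0, 246.0, 288.0, 274.0]), (np.float64(0.5), [295.0, 125.0, 320.0, 163.0])]
vial5 top [(np.float64(0.73), [223.0, 253.0, 237.0, 266.0]), (np.float64(0.61), [354.0, 168.0, 375.0, 188.0]), (np.float64(0.59), [380.0, 206.0, 398.0, 221.0]), (np.float64(0.58), [218.0, 210.0, 232.0, 219.0]), (np.float64(0.5), [382.0, 177.0, 401.0, 192.0]), (np.float64(0.42), [273.0, 214.0, 291.0, 230.0])]
   [0.339 0.052 0.035] ([0.34, 0.052, 0.001], np.float64(0.92))
   [ 0.522 -0.275  0.035] ([0.522, -0.273, 0.008], np.float64(1.24))
   [ 0.434 -0.322  0.035] ([0.435, -0.32, 0.007], np.float64(1.39))
   [0.444 0.058 0.035] ([0.444, 0.058, 0.005], np.float64(1.06))
   [ 0.509 -0.339  0.035] ([0.51, -0.335, 0.008], np.float64(1.54))
   [ 0.424 -0.068  0.035] ([0.424, -0.068, 0.0
[... 502 characters left out ...]

cover side [(np.float64(0.64), [202.0, 114.0, 283.0, 174.0]), (np.float64(0.63), [369.0, 192.0, 418.0, 243.0])]
cover top [(np.float64(0.81), [79.0, 125.0, 182.0, 214.0]), (np.float64(0.42), [273.0, 214.0, 293.0, 226.0])]
   [0.561 0.29  0.03 ] ([0.56, 0.282, 0.009, 0.194], np.float64(0.71))
   [ 0.424 -0.068  0.03 ] None
rack side [(np.float64(0.6), [273.0, 153.0, 320.0, 215.0])]
rack top [(np.float64(0.89), [230.0, 129.0, 272.0, 173.0])]
   [0.592 0.    0.03 ] ([0.591, 0.003, -0.01, -0.035], np.float64(3.69))
jar side [(np.float64(0.71), [228.0, 200.0, 244.0, 215.0])]
jar top [(np.float64(0.52), [245.0, 206.0, 260.0, 223.0])]
   [0.439 0.    0.03 ] ([0.44, 0.001, 0.003], np.float64(2.87))
```

Everything needed is found except the tray, which I can get from its vials and pads. Next I fly over the mat and tray for wrist looks.

```bash
cat >> h.py <<'E'
def need(p,yaw=None,o=None):  # yaw: angle of tool y in world
    o=o or get_obs();Q=R.from_quat(o["tool_rot"]);d=Q.inv().apply(np.array(p)-o["position"])/.08
    t=np.zeros(3)
    if yaw is not None:
        y=np.array([np.cos(yaw),np.sin(yaw),0]);z=np.array([0,0,-1.])
        t=(Q.inv()*R.from_matrix(np.c_[np.cross(y,z),y,z])).as_rotvec()/(np.pi/2)
    print("t",round(o["time"],2),"pos",np.round(o["position"],4),"shift",np.round(d,3),"turn",np.round(t,3))
E
python3 -m inch '[-0.76,-0.91,0,0,0,0.83,-0.76,-0.91,0,0,0,0.83,-0.76,-0.91,0,0,0,0.83,-0.76,-0.91,0,0,0,0.83,-0.76,-0.91,0,0,0,0.83,-0.76,-0.91,0,0,0,0.83,-0.76,-0.91,0,0,0,0.83,-0.76,-0.91,0,0,0,0.83,-0.76,-0.91,0,0,0,0.83,-0.76,-0.91,0,0,0,0.83,-0.76,-0.91,0,0,0,0.83,-0.76,-0.91,0,0,0,0.83]' 87
python3 -c "
from h import *
need([.44,0,.245],0)"
```

```text
time: 1.8
position: [0.2027, 0.5173, 0.2447]
tool_rot: [0.706, 0.708, 0.0, -0.0]
ft_force: [0.2, 0.5, -0.1]
grip_width: 0.0868
grip_force: 0.0
t 1.8 pos [0.2027 0.5173 0.2447] shift [-6.473e+00  2.951e+00 -5.000e-03] turn [ 0.    -0.     0.001]
```

```bash
M='python3 -m inch'
python3 -m inch '[-0.92,0.42,0,0,0,0,-0.92,0.42,0,0,0,0]' >/dev/null
python3 -m inch '[-0.92,0.42,0,0,0,0,-0.92,0.42,0,0,0,0]' >/dev/null
python3 -m inch '[-0.92,0.42,0,0,0,0,-0.92,0.42,0,0,0,0]' >/dev/null
python3 -m inch '[-0.92,0.42,0,0,0,0,-0.92,0.42,0,0,0,0]' >/dev/null
python3 -m inch '[-0.92,0.42,0,0,0,0,-0.92,0.42,0,0,0,0]' >/dev/null
python3 -m inch '[-0.92,0.42,0,0,0,0,-0.92,0.42,0,0,0,0]' >/dev/null
python3 -m inch '[-0.92,0.42,0,0,0,0,-0.92,0.42,0,0,0,0,-0.92,0.42,0,0,0,0,-0.92,0.42,0,0,0,0]'
python3 - <<'E'
from h import *
need([.48,-.27,.245],-.183)
c=get_calibration("wrist");im=camera("wrist");cv2.imwrite("pics/w1.png",im[:,:,::-1])
np.save("c1.npy",c["T"])
for t in("vial5","pad1","jar"):
    for d in cut_out("wrist",t):
        if d["conf"]<.3: continue
        m=t.rstrip("15");p=ray(c,cen(d["region"]),.03);x,e=fit(m,[(c,d["region"])],[p[0],p[1],0.003])
        print(t,round(d["conf"],2),np.round(d["bbox"]),np.round(x,3),round(e,2))
E
```

```text
time: 3.13
position: [0.4406, 0.0008, 0.2447]
tool_rot: [0.707, 0.707, 0.0, 0.0]
ft_force: [-0.1, 0.1, -0.4]
grip_width: 0.087
grip_force: 0.0
t 3.13 pos [0.4406 0.0008 0.2447] shift [-3.385  0.492 -0.004] turn [ 0.001 -0.     0.117]
vial5 0.76 [134. 105. 182. 138.] [ 0.336  0.051 -0.019] 0.24
vial5 0.75 [244. 103. 272. 134.] [ 0.446  0.058 -0.02 ] 0.4
vial5 0.62 [226. 212. 255. 240.] [ 0.421 -0.108 -0.124] 2.08
pad1 0.65 [240. 148. 272. 186.] [0.443 0.011 0.075] 0.65
jar 0.58 [240. 149. 270. 185.] [ 0.443 -0.003 -0.025] 0.42
```

View pics/w1.png

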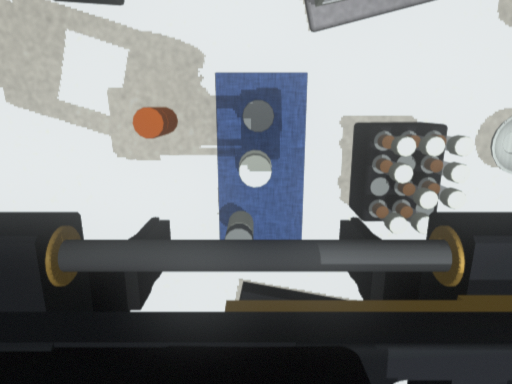

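The wrist view shows vial A at (258,117), the jar at (255,170) and vial B at (240,228), partly hidden by the gripper. The rack is on the right at (405,175). Next I look at the tray.

```bash
python3 -m inch '[-0.83,0.11,0,0,0,0,-0.83,0.11,0,0,0,0]' >/dev/null
python3 -m inch '[-0.83,0.11,0,0,0,0,-0.83,0.11,0,0,0,0]' >/dev/null
python3 -m inch '[-0.83,0.11,0,0,0,0,-0.83,0.11,0,0,0,0]' >/dev/null
python3 -m inch '[-0.83,0.11,0,0,0,0,-0.83,0.11,0,0,0,0]' >/dev/null
python3 -m inch '[-0.83,0.11,0,0,0,0.117,-0.83,0.11,0,0,0,0.117,-0.83,0.11,0,0,0,0.117,-0.83,0.11,0,0,0,0.117,-0.83,0.11,0,0,0,0.117]'
python3 - <<'E'
from h import *
need([.424,-.068,.245],-.183)
c=get_calibration("wrist");im=camera("wrist");cv2.imwrite("pics/w2.png",im[:,:,::-1])
for t in("vial5","pad1","tray"):
    for d in cut_out("wrist",t):
        if d["conf"]<.3: continue
        p=ray(c,cen(d["region"]),.03)
        if t=="tray": print(t,np.round(p,3),d["bbox"]);continue
        m=t[:-1];x,e=fit(m,[(c,d["region"])],[p[0],p[1],0.008])
        z=.070 if m=="vial" else .009
        print(t,round(d["conf"],2),np.round(d["bbox"]),np.round(x,3),round(e,2),"cen@",z,np.round(ray(c,cen(d["region"]),z)[:2],4))
E
```

```text
time: 4.42
position: [0.4844, -0.3268, 0.2441]
tool_rot: [0.767, 0.641, 0.0, -0.001]
ft_force: [0.3, 1.0, 0.1]
grip_width: 0.087
grip_force: 0.0
t 4.42 pos [ 0.4844 -0.3268  0.2441] shift [ 3.050e+00 -1.316e+00 -3.000e-03] turn [-0.001 -0.001  0.003]
vial5 0.94 [187. 157. 223. 194.] [ 0.434 -0.323 -0.005] 0.44 cen@ 0.07 [ 0.4398 -0.3164]
vial5 0.82 [184.  20. 225.  60.] [ 0.459 -0.191 -0.009] 0.35 cen@ 0.07 [ 0.4634 -0.1987]
vial5 0.62 [265. 159. 296. 198.] [ 0.511 -0.338 -0.007] 0.29 cen@ 0.07 [ 0.5097 -0.3304]
vial5 0.55 [265.  98. 302. 130.] [ 0.523 -0.273 -0.002] 0.31 cen@ 0.07 [ 0.522 -0.272]
pad1 0.97 [266.  34. 297.  64.] [ 0.536 -0.209  0.007] 0.31 cen@ 0.009 [ 0.5356 -0.2094]
pad1 0.87 [195.  98. 225. 127.] [ 0.447 -0.257 -0.004] 0.35 cen@ 0.009 [ 0.449  -0.2568]
tray [ 0.489 -0.254  0.03 ] [165.1, 0.0, 328.4, 208.9]
```

View pics/w2.png

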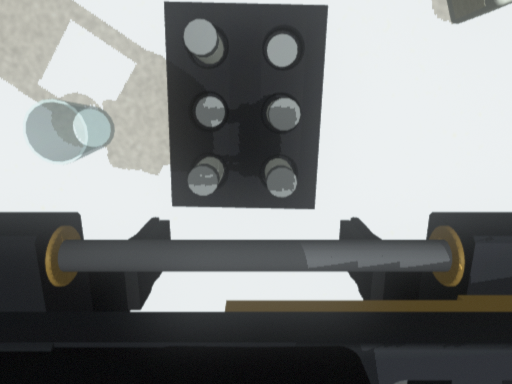

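The wrist view shows all six holes, with the free ones at (282,49) and (210,111). I'll fit the tray pose from its outline, vials and pads together.

```bash
python3 - <<'E'
from h import *
C={n:get_calibration(n) for n in("side","top","wrist")}
H=np.array([[sx*.038,sy*.064] for sx in(-1,1) for sy in(-1,0,1)])
O=[]
def loc(v): c,s=np.cos(v[2]),np.sin(v[2]);return H@np.array([[c,s],[-s,c]])+v[:2]
v0=np.array([.486,-.265,-.183])
for n,c in C.items():
    camera(n)
    for t in("vial5","pad1"):
        for d in cut_out(n,t):
            if d["conf"]<.3: continue
            m=t[:-1];p=ray(c,cen(d["region"]),.04 if m=="vial" else .009);k=np.argmin(np.hypot(*(loc(v0)-p[:2]).T))
            if np.hypot(*(loc(v0)[k]-p[:2]))>.02: continue
            if (k in(1,5))!=(m=="pad"): continue
            S=edge(d["region"]);z=.008
            f=lambda q:sup(proj(pts(m,[q[0],q[1],z]),c))-S
            s=least_squares(f,p[:2],loss="soft_l1",x_scale=.01);O.append((n,k,*s.x))
for n in C:
    o=[a for a in O if a[0]==n];k=[a[1] for a in o];P=np.array([a[2:] for a in o])
    s=least_squares(lambda v:(loc(v)[k]-P).ravel(),v0,x_scale=[.01,.01,.1]);print(n,len(o),np.round(s.x,4),"res mm",np.round((P-loc(s.x)[k])*1e3,1).tolist(),k)
need([.424,-.068,.245],-.183)
E
```

```text
side 6 [ 0.487  -0.2623 -0.2027] res mm [[-0.3, -1.5], [0.5, -0.9], [-0.8, -2.1], [-0.2, 2.3], [-1.0, -0.5], [1.7, 2.7]] [np.int64(3), np.int64(4), np.int64(0), np.int64(2), np.int64(1), np.int64(5)]Traceback (most recent call last):
  File "<stdin>", line 20, in <module>
    return func(*args, **kwargs)
    vector_fun = VectorFunction(
        fun_wrapped,
    ...<6 lines>...
        workers=workers
    )
    self._update_fun()
    ~~~~~~~~~~~~~~~~^^
    self.f = self.fun_wrapped(xp_copy(self.x))
             ~~~~~~~~~~~~~~~~^^^^^^^^^^^^^^^^^
    return np.atleast_1d(self.fun(x))
                         ~~~~~~~~^^^
    return self.f(x, *self.args, **self.kwargs)
           ~~~~~~^^^^^^^^^^^^^^^^^^^^^^^^^^^^^^
  File "<stdin>", line 20, in <lambda>
ValueError: operands could not be broadcast together with shapes (0,2) (0,)
```

```bash
python3 - <<'E'
from h import *
H=np.array([[sx*.038,sy*.064] for sx in(-1,1) for sy in(-1,0,1)])
def loc(v): c,s=np.cos(v[2]),np.sin(v[2]);return H@np.array([[c,s],[-s,c]])+v[:2]
v0=np.array([.486,-.265,-.183]);n="wrist";c=get_calibration(n);camera(n);K=[];P=[]
for t in("vial5","pad1"):
    for d in cut_out(n,t):
        if d["conf"]<.3: continue
        m=t[:-1];p=ray(c,cen(d["region"]),.04 if m=="vial" else .009);k=np.argmin(np.hypot(*(loc(v0)-p[:2]).T))
        if (k in(1,5))!=(m=="pad"): continue
        S=edge(d["region"]);s=least_squares(lambda q:sup(proj(pts(m,[q[0],q[1],.008]),c))-S,p[:2],loss="soft_l1",x_scale=.01);K.append(k);P.append(s.x)
P=np.array(P);s=least_squares(lambda v:(loc(v)[K]-P).ravel(),v0,x_scale=[.01,.01,.1]);print(np.round(s.x,4),K,np.round((P-loc(s.x)[K])*1e3,1).tolist())
for n in("wrist","side"):
    for d in cut_out(n,"tray")[:1]:
        x,e=fit("tray",[(get_calibration(n),d["region"])],[*v0[:2],0,v0[2]]);print(n,"tray",np.round(x,4),round(e,2))
need([.424,-.068,.245],-.183)
E
```

```text
[ 0.4856 -0.2647 -0.1977] [np.int64(0), np.int64(3), np.int64(2), np.int64(4), np.int64(1)] [[0.2, 0.3], [0.2, -0.0], [0.1, -0.3], [-0.4, -0.0], [-0.0, 0.1]]
wrist tray [ 0.4854 -0.2646 -0.0047 -0.1895] 0.59
side tray [ 0.4908 -0.2587 -0.0114 -0.1968] 0.48
t 5.32 pos [ 0.4846 -0.3291  0.2445] shift [ 3.075 -1.331 -0.006] turn [-0.    -0.     0.002]
```

```bash
python3 -m inch '[0.77,-0.33,0,0,0,0,0.77,-0.33,0,0,0,0]' >/dev/null
python3 -m inch '[0.77,-0.33,0,0,0,0,0.77,-0.33,0,0,0,0]' >/dev/null
python3 -m inch '[0.77,-0.33,0,0,0,0,0.77,-0.33,0,0,0,0,0.77,-0.33,0,0,0,0,0.77,-0.33,0,0,0,0]'
python3 - <<'E'
from h import *
c=get_calibration("wrist");camera("wrist");best=None
for d in cut_out("wrist","vial5"):
    if d["conf"]<.2: continue
    p=ray(c,cen(d["region"]),.04);S=edge(d["region"])
    f=lambda q:sup(proj(pts("vial",[q[0],q[1],.003]),c))-S
    s=least_squares(f,p[:2],loss="soft_l1",x_scale=.01);print(round(d["conf"],2),np.round(d["bbox"]),np.round(s.x,4),round(np.sqrt(np.mean(f(s.x)**2)),2))
    if np.hypot(*(s.x-[.424,-.068]))<.015: best=s.x
if best is not None: need([*best,.051],-.195)
E
```

```text
time: 5.98
position: [0.4396, -0.1319, 0.2449]
tool_rot: [0.767, 0.641, -0.0, 0.0]
ft_force: [0.6, -1.6, 0.6]
grip_width: 0.087
grip_force: 0.0
0.95 [268. 206. 300. 241.] [ 0.4617 -0.1943] 2.44
0.84 [ 93.   0. 144.  27.] [0.3456 0.0414] 8.4
0.83 [210.  96. 248. 128.] [ 0.426  -0.0671] 0.81
0.8 [331. 274. 366. 300.] [ 0.5196 -0.2756] 7.59
t 6.08 pos [ 0.4407 -0.1339  0.2449] shift [ 0.791 -0.336  2.423] turn [0.001 0.001 0.009]
```

```bash
python3 -m inch '[0.79,-0.34,0,0,0,0.009,0.79,-0.34,0,0,0,0.009,0.79,-0.34,0,0,0,0.009]' >/dev/null
python3 -m inch '[0,0,0.8,0,0,0,0,0,0.8,0,0,0]' >/dev/null
python3 -m inch '[0,0,0.8,0,0,0,0,0,0.8,0,0,0]' 
python3 -m inch '[0,0,0.4,0,0,0,0,0,0.82,0,0,0,0,0,0.82,0,0,0,0,0,0.82,0,0,0]'
python3 -m inch '[0,0,0,0,0,0,0,0,0,0,0,0,0,0,0,0,0,0,0,0,0,0,0,0,0,0,0,0,0,0,0,0,0,0,0,0,0,0,0,0,0,0,0,0,0,0,0,0,0,0,0,0,0,0]' 10 20
python3 -m inch '[0,0,-0.3,0,0,0,0,0,-0.7,0,0,0,0,0,-1,0,0,0,0,0,-1,0,0,0]'
python3 -m inch '[0,0,-0.4,0,0,0,0,0,-0.4,0,0,0]'
python3 - <<'E'
from h import *
need([.4484,-.2571,.165],-.195)
E
```

```text
time: 6.67
position: [0.425, -0.0674, 0.1141]
tool_rot: [0.773, 0.635, -0.0, -0.0]
ft_force: [-0.7, 1.0, -0.5]
grip_width: 0.0871
grip_force: 0.0
time: 7.0
position: [0.4241, -0.0668, 0.0491]
tool_rot: [0.773, 0.634, -0.001, -0.002]
ft_force: [-0.5, -0.5, 1.0]
grip_width: 0.0869
grip_force: 0.0
time: 7.75
position: [0.4245, -0.0659, 0.051]
tool_rot: [0.772, 0.635, 0.0, 0.0]
ft_force: [-0.7, -0.1, -0.1]
grip_width: 0.0351
grip_force: 0.0
time: 8.08
position: [0.4265, -0.0667, 0.1341]
tool_rot: [0.772, 0.635, 0.002, 0.003]
ft_force: [0.9, -0.7, -1.0]
grip_width: 0.0296
grip_force: 20.0
time: 8.25
position: [0.4261, -0.0665, 0.1653]
tool_rot: [0.772, 0.635, 0.001, 0.002]
ft_force: [1.4, -0.5, 0.3]
grip_width: 0.0291
grip_force: 20.0
t 8.25 pos [ 0.4261 -0.0665  0.1653] shift [-2.283  0.734  0.01 ] turn [0.003 0.001 0.   ]
```

The fingers finished closing just as the lift began, so I'll check the vial's height in the grip from the side camera above the hole.

```bash
python3 -m inch '[-0.76,0.24,0,0,0,0,-0.76,0.24,0,0,0,0]' >/dev/null
python3 -m inch '[-0.76,0.24,0,0,0,0,-0.76,0.24,0,0,0,0]' >/dev/null
python3 -m inch '[-0.76,0.24,0,0,0,0,-0.76,0.24,0,0,0,0,-0.76,0.24,0,0,0,0,-0.76,0.24,0,0,0,0,-0.76,0.24,0,0,0,0]'
python3 - <<'E'
from h import *
need([.4484,-.2571,.059],-.195)
p=np.array(get_obs()["position"]);c=get_calibration("side");im=camera("side")
for d in cut_out("side","vial6"):
    if d["conf"]<.15: continue
    S=edge(d["region"]);f=lambda q:sup(proj(pts("vial",[p[0]+q[0],p[1]+q[1],q[2]]),c))-S
    g=lambda q:np.r_[f(q),q[:2]*500]
    s=least_squares(g,[0,0,.11],loss="soft_l1",x_scale=.01);print(round(d["conf"],2),np.round(d["bbox"]),np.round(s.x,4),round(np.sqrt(np.mean(f(s.x)**2)),2))
u=np.round(proj([p],c)[0]).astype(int);print(u)
x,y=max(u[0]-90,0),max(u[1]-70,0);cv2.imwrite("pics/s2.png",cv2.resize(im[y:y+200,x:x+200,::-1],None,fx=3,fy=3))
E
```

```text
time: 9.0
position: [0.4445, -0.2547, 0.1617]
tool_rot: [0.773, 0.635, -0.0, -0.002]
ft_force: [-0.8, 0.9, -0.5]
grip_width: 0.0294
grip_force: 20.0
t 9.0 pos [ 0.4445 -0.2547  0.1617] shift [-0.023  0.058  1.284] turn [-0.002 -0.001  0.   ]
0.98 [292. 298. 312. 335.] [ 0.0042 -0.0448 -0.0253] 0.52
0.9 [180. 191. 195. 224.] [-0.1098  0.2557  0.0349] 1.72
0.85 [337. 288. 358. 328.] [ 0.0886 -0.0566 -0.0318] 0.39
0.72 [273. 246. 285. 275.] [0.0089 0.0516 0.0127] 3.82
0.64 [280. 224. 302. 268.] [0.0026 0.002  0.0964] 0.71
0.6 [321. 260. 343. 294.] [ 0.0935  0.0005 -0.0168] 0.98
[291 231]
```

View pics/s2.png

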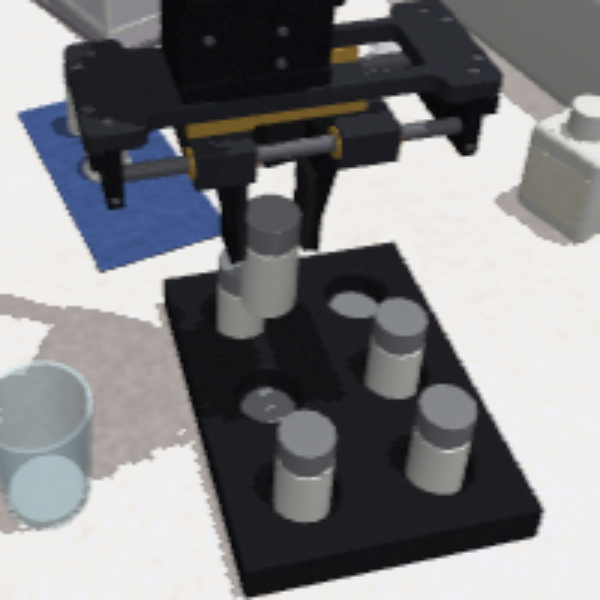

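The vial hangs upright at crop (270,255), above the free hole at (267,403), and sits about 65 mm below the TCP. I'll correct the position, then lower it with force checks.

```bash
python3 -m inch '[0,0,0.3,0,0,0,0,0,0.5,0,0,0,0,0,0.5,0,0,0,0,0,0.5,0,0,0,0,0,0.5,0,0,0,0,0,0.5,0,0,0]'
python3 - <<'E'
from h import *
import time
need([.4484,-.2571,.090],-.195)
E
```

```text
time: 9.6
position: [0.4463, -0.2561, 0.1239]
tool_rot: [0.772, 0.635, 0.0, 0.001]
ft_force: [0.3, -1.1, -0.2]
grip_width: 0.0294
grip_force: 20.0
t 9.6 pos [ 0.4463 -0.2561  0.1239] shift [-0.007  0.028  0.424] turn [0.001 0.001 0.001]
```

```bash
python3 -m inch '[0,0.028,0.1,0,0,0,0,0.028,0.42,0,0,0,0,0.028,0.42,0,0,0,0,0.028,0.42,0,0,0,0,0.028,0.42,0,0,0]'
python3 -m inch '[0,0,0.06,0,0,0,0,0,0.12,0,0,0,0,0,0.12,0,0,0,0,0,0.12,0,0,0]'
python3 -m inch '[0,0,0.03,0,0,0,0,0,0.06,0,0,0,0,0,0.06,0,0,0,0,0,0.06,0,0,0]'
```

```text
time: 10.02
position: [0.448, -0.2566, 0.0897]
tool_rot: [0.772, 0.635, 0.0, 0.0]
ft_force: [-0.1, -0.3, -1.2]
grip_width: 0.0296
grip_force: 20.0
time: 10.35
position: [0.4478, -0.2565, 0.0798]
tool_rot: [0.773, 0.635, -0.0, -0.0]
ft_force: [-0.3, -0.7, -1.5]
grip_width: 0.0293
grip_force: 20.0
time: 10.68
position: [0.4478, -0.2564, 0.0748]
tool_rot: [0.772, 0.635, -0.0, -0.0]
ft_force: [-0.1, 0.4, -1.3]
grip_width: 0.0294
grip_force: 20.0
```

```bash
python3 -m inch '[0,0,0.03,0,0,0,0,0,0.06,0,0,0,0,0,0.06,0,0,0]'
python3 -m inch '[0,0,0.03,0,0,0,0,0,0.06,0,0,0,0,0,0.06,0,0,0]'
```

```text
time: 10.93
position: [0.4477, -0.2564, 0.0697]
tool_rot: [0.773, 0.635, -0.0, -0.0]
ft_force: [-0.6, -0.4, -0.2]
grip_width: 0.0295
grip_force: 20.0
time: 11.18
position: [0.4478, -0.2568, 0.0675]
tool_rot: [0.772, 0.635, -0.0, 0.001]
ft_force: [-4.0, 1.3, 17.9]
grip_width: 0.0294
grip_force: 20.0
```

The vial is on the hole's floor. I'll release it and rise.

```bash
python3 -m inch '[0,0,-0.03,0,0,0,0,0,-0.03,0,0,0]'
python3 -m inch '[0,0,0,0,0,0,0,0,0,0,0,0,0,0,0,0,0,0,0,0,0,0,0,0,0,0,0,0,0,0]' 50
python3 -m inch '[0,0,-0.2,0,0,0,0,0,-0.6,0,0,0,0,0,-1,0,0,0,0,0,-1,0,0,0]' 
python3 -m inch '[0,0,-0.6,0,0,0,0,0,-0.6,0,0,0,0,0,-0.6,0,0,0]' 87
python3 - <<'E'
from h import *
c=get_calibration("side");camera("side")
for d in cut_out("side","vial6"):
    if d["conf"]<.15: continue
    x,e=fit("vial",[(c,d["region"])],[*ray(c,cen(d["region"]),.04)[:2],.008])
    print(round(d["conf"],2),np.round(x,3),round(e,2))
need([.445,.058,.19],-.195)
E
```

```text
time: 11.35
position: [0.4482, -0.2568, 0.0684]
tool_rot: [0.772, 0.635, 0.0, 0.001]
ft_force: [0.4, -0.6, -0.9]
grip_width: 0.0292
grip_force: 20.0
time: 11.77
position: [0.4478, -0.2564, 0.0675]
tool_rot: [0.772, 0.635, -0.0, -0.0]
ft_force: [-0.1, -1.2, 1.1]
grip_width: 0.0482
grip_force: 0.0
time: 12.1
position: [0.4505, -0.2587, 0.1524]
tool_rot: [0.772, 0.635, 0.001, 0.005]
ft_force: [1.0, -0.1, -0.2]
grip_width: 0.0501
grip_force: 0.0
time: 12.35
position: [0.4492, -0.2577, 0.1977]
tool_rot: [0.772, 0.635, 0.0, 0.003]
ft_force: [-0.2, -0.4, -0.5]
grip_width: 0.0628
grip_force: 0.0
0.91 [ 0.53  -0.315 -0.025] 0.39
0.87 [ 0.344  0.076 -0.018] 0.16
0.79 [ 0.49  -0.136 -0.055] 0.56
0.75 [ 0.56  -0.228 -0.054] 0.31
0.67 [ 0.452 -0.294 -0.033] 0.36
0.56 [ 0.471 -0.219 -0.043] 0.33
0.54 [ 0.491  0.225 -0.115] 1.04
t 12.45 pos [ 0.4476 -0.2562  0.1953] shift [ 3.848 -0.791  0.067] turn [-0. -0.  0.]
```

```bash
python3 -m inch '[0.77,-0.158,0,0,0,0,0.77,-0.158,0,0,0,0]' 60 >/dev/null
python3 -m inch '[0.77,-0.158,0,0,0,0,0.77,-0.158,0,0,0,0]' >/dev/null
python3 -m inch '[0.77,-0.158,0,0,0,0,0.77,-0.158,0,0,0,0]' >/dev/null
python3 -m inch '[0.77,-0.158,0,0,0,0,0.77,-0.158,0,0,0,0]' >/dev/null
python3 -m inch '[0.77,-0.158,0,0,0,0,0.77,-0.158,0,0,0,0,0.77,-0.158,0,0,0,0,0.77,-0.158,0,0,0,0,0.77,-0.158,0,0,0,0]'
python3 - <<'E'
from h import *
need([.445,.058,.051],-.195)
E
```

```text
time: 13.53
position: [0.4449, 0.0576, 0.1948]
tool_rot: [0.772, 0.635, -0.001, -0.001]
ft_force: [0.0, 0.0, 0.4]
grip_width: 0.0603
grip_force: 0.0
t 13.53 pos [0.4449 0.0576 0.1948] shift [0.006 0.003 1.798] turn [-0.001  0.     0.   ]
```

```bash
python3 -m inch '[0,0,0.5,0,0,0,0,0,0.9,0,0,0,0,0,0.9,0,0,0]' >/dev/null
python3 -m inch '[0,0,0.45,0,0,0,0,0,0.9,0,0,0,0,0,0.9,0,0,0,0,0,0.9,0,0,0]'
python3 -m inch '[0,0,0,0,0,0,0,0,0,0,0,0,0,0,0,0,0,0,0,0,0,0,0,0,0,0,0,0,0,0,0,0,0,0,0,0,0,0,0,0,0,0,0,0,0,0,0,0]' 10 20
python3 -m inch '[0,0,-0.3,0,0,0,0,0,-0.7,0,0,0,0,0,-1,0,0,0,0,0,-1,0,0,0]' >/dev/null
python3 -m inch '[0,0,-0.5,0,0,0,0,0,-0.5,0,0,0,0,0,-0.5,0,0,0]'
python3 - <<'E'
from h import *
need([.5354,-.2091,.17],-.195)
E
```

```text
time: 14.12
position: [0.4444, 0.0572, 0.0509]
tool_rot: [0.773, 0.634, -0.002, -0.002]
ft_force: [-0.3, 0.5, 1.0]
grip_width: 0.0599
grip_force: 0.0
time: 14.78
position: [0.4459, 0.0579, 0.0529]
tool_rot: [0.772, 0.635, 0.001, 0.001]
ft_force: [-0.3, 0.4, 10.4]
grip_width: 0.0293
grip_force: 20.0
time: 15.37
position: [0.4464, 0.0579, 0.1726]
tool_rot: [0.772, 0.635, 0.001, 0.001]
ft_force: [-0.3, -0.5, -1.9]
grip_width: 0.0295
grip_force: 20.0
t 15.37 pos [0.4464 0.0579 0.1726] shift [-3.059  1.737  0.038] turn [ 0.002 -0.     0.   ]
```

```bash
python3 -m inch '[-0.765,0.434,0,0,0,0,-0.765,0.434,0,0,0,0]' >/dev/null
python3 -m inch '[-0.765,0.434,0,0,0,0,-0.765,0.434,0,0,0,0]' >/dev/null
python3 -m inch '[-0.765,0.434,0,0,0,0,-0.765,0.434,0,0,0,0]' >/dev/null
python3 -m inch '[-0.765,0.434,0,0,0,0,-0.765,0.434,0,0,0,0,-0.765,0.434,0,0,0,0,-0.765,0.434,0,0,0,0,-0.765,0.434,0,0,0,0,-0.765,0.434,0,0,0,0]'
python3 - <<'E'
from h import *
need([.5354,-.2091,.09],-.195)
p=np.array(get_obs()["position"]);c=get_calibration("side");im=camera("side")
for d in cut_out("side","vial6"):
    if d["conf"]<.15: continue
    S=edge(d["region"]);f=lambda q:sup(proj(pts("vial",[p[0]+q[0],p[1]+q[1],q[2]]),c))-S
    g=lambda q:np.r_[f(q),q[:2]*500]
    s=least_squares(g,[0,0,.11],loss="soft_l1",x_scale=.01)
    if np.abs(s.x[:2]).max()<.02: print(round(d["conf"],2),np.round(d["bbox"]),np.round(s.x,4),round(np.sqrt(np.mean(f(s.x)**2)),2))
E
```

```text
time: 16.37
position: [0.533, -0.2074, 0.1707]
tool_rot: [0.772, 0.635, -0.0, -0.002]
ft_force: [0.6, 0.0, -0.7]
grip_width: 0.0294
grip_force: 20.0
t 16.37 pos [ 0.533  -0.2074  0.1707] shift [-0.017  0.037  1.008] turn [-0.002 -0.001  0.001]
0.83 [317. 188. 335. 225.] [0.0045 0.0044 0.1161] 1.69
```

```bash
python3 -m inch '[0,0,0.4,0,0,0,0,0,0.9,0,0,0,0,0,0.9,0,0,0,0,0,0.9,0,0,0,0,0,0.9,0,0,0,0,0,0.9,0,0,0]'
python3 - <<'E'
from h import *
need([.5354,-.2091,.068],-.195)
E
```

```text
time: 16.97
position: [0.5358, -0.2097, 0.1023]
tool_rot: [0.772, 0.635, 0.001, 0.002]
ft_force: [-0.5, -0.1, 0.8]
grip_width: 0.0291
grip_force: 20.0
t 16.97 pos [ 0.5358 -0.2097  0.1023] shift [ 0.007 -0.009  0.429] turn [0.003 0.001 0.001]
```

```bash
python3 -m inch '[0,0,0.2,0,0,0,0,0,0.4,0,0,0,0,0,0.4,0,0,0,0,0,0.4,0,0,0]'
python3 -m inch '[0,0,0.06,0,0,0,0,0,0.06,0,0,0,0,0,0.06,0,0,0]'
python3 -m inch '[0,0,0.04,0,0,0,0,0,0.04,0,0,0,0,0,0.04,0,0,0]'
```

```text
time: 17.3
position: [0.5349, -0.2095, 0.0694]
tool_rot: [0.772, 0.635, 0.0, 0.001]
ft_force: [-0.4, -1.3, -1.2]
grip_width: 0.0295
grip_force: 20.0
time: 17.55
position: [0.5348, -0.2094, 0.0638]
tool_rot: [0.772, 0.635, 0.0, 0.001]
ft_force: [0.8, 0.1, -0.2]
grip_width: 0.0295
grip_force: 20.0
time: 17.8
position: [0.5343, -0.2091, 0.0597]
tool_rot: [0.772, 0.635, -0.0, -0.0]
ft_force: [-0.2, 0.5, -0.7]
grip_width: 0.0296
grip_force: 20.0
```

```bash
python3 -m inch '[0,0,0.025,0,0,0,0,0,0.025,0,0,0]'
python3 -m inch '[0,0,0.025,0,0,0,0,0,0.025,0,0,0]'
```

```text
time: 17.97
position: [0.5346, -0.2093, 0.058]
tool_rot: [0.772, 0.635, 0.0, 0.0]
ft_force: [0.5, 0.4, 1.0]
grip_width: 0.0293
grip_force: 20.0
time: 18.13
position: [0.5346, -0.2093, 0.0579]
tool_rot: [0.772, 0.635, 0.0, 0.0]
ft_force: [-2.9, 0.8, 15.4]
grip_width: 0.0298
grip_force: 20.0
```

```bash
python3 -m inch '[0,0,-0.03,0,0,0,0,0,-0.03,0,0,0]' >/dev/null
python3 -m inch '[0,0,0,0,0,0,0,0,0,0,0,0,0,0,0,0,0,0,0,0,0,0,0,0,0,0,0,0,0,0]' 50
python3 -m inch '[0,0,-0.2,0,0,0,0,0,-0.6,0,0,0,0,0,-1,0,0,0,0,0,-1,0,0,0]' >/dev/null
python3 -m inch '[0,0,-0.5,0,0,0,0,0,-1,0,0,0,0,0,-1,0,0,0,0,0,-1,0,0,-0.07,0,0,-1,0,0,-0.15,0,0,-1,0,0,-0.22,0,0,-1,0,0,-0.25,0,0,-1,0,0,-0.25]' 
python3 - <<'E'
from h import *
need([.55,.17,.22],.194)
E
```

```text
time: 18.72
position: [0.5342, -0.2091, 0.0579]
tool_rot: [0.773, 0.635, -0.0, -0.0]
ft_force: [0.9, -0.6, -0.5]
grip_width: 0.0482
grip_force: 0.0
time: 19.72
position: [0.5341, -0.209, 0.2175]
tool_rot: [0.633, 0.774, -0.0, -0.0]
ft_force: [-0.2, -0.2, 0.2]
grip_width: 0.0503
grip_force: 0.0
t 19.72 pos [ 0.5341 -0.209   0.2175] shift [ 4.605  1.13  -0.029] turn [-0.    -0.     0.003]
```

```bash
python3 -m inch '[0.77,0.19,0,0,0,0,0.77,0.19,0,0,0,0]' >/dev/null
python3 -m inch '[0.77,0.19,0,0,0,0,0.77,0.19,0,0,0,0]' >/dev/null
python3 -m inch '[0.77,0.19,0,0,0,0,0.77,0.19,0,0,0,0]' >/dev/null
python3 -m inch '[0.77,0.19,0,0,0,0,0.77,0.19,0,0,0,0]' >/dev/null
python3 -m inch '[0.77,0.19,0,0,0,0,0.77,0.19,0,0,0,0]' >/dev/null
python3 -m inch '[0.77,0.19,0,0,0,0,0.77,0.19,0,0,0,0,0.77,0.19,0,0,0,0,0.77,0.19,0,0,0,0,0.77,0.19,0,0,0,0]'
python3 - <<'E'
from h import *
c=get_calibration("wrist");im=camera("wrist");s=camera("side");t=camera("top")
cv2.imwrite("pics/w3.png",np.hstack([cv2.resize(im,(400,300)),cv2.resize(s[225:375,240:440],(400,300))])[:,:,::-1])
for d in cut_out("wrist","cover"):
    x,e=fit("cover",[(c,d["region"])],[.56,.282,.012,.194]);print(round(d["conf"],2),np.round(d["bbox"]),np.round(x,3),round(e,2))
C={n:get_calibration(n) for n in("top","side")}
L={n:cut_out(n,"vial5") for n in C}
for a in L["top"]:
  p=ray(C["top"],cen(a["region"]),.04)
  for b in L["side"]:
    if np.hypot(*(p-ray(C["side"],cen(b["region"]),.04))[:2])<.025:
        x,e=fit("vial",[(C["top"],a["region"]),(C["side"],b["region"])],[*p[:2],.008]);print("vial",np.round(x,3),round(e,2))
need([.56,.282,.2],.194)
E
```

```text
time: 20.97
position: [0.5508, 0.1706, 0.2177]
tool_rot: [0.634, 0.773, -0.0, -0.0]
ft_force: [-0.4, 1.4, -0.3]
grip_width: 0.0498
grip_force: 0.0
0.85 [193.   0. 396. 180.] [ 0.573  0.252 -0.051  0.198] 10.58
vial [ 0.34   0.051 -0.   ] 0.62
vial [ 0.459 -0.195  0.011] 1.78
vial [ 0.522 -0.272  0.008] 1.61
vial [ 0.51  -0.335  0.008] 1.13
vial [ 0.448 -0.259  0.009] 1.45
vial [ 0.535 -0.209  0.007] 1.43
t 21.27 pos [0.5512 0.1701 0.2182] shift [1.35  0.38  0.227] turn [-0.     0.     0.001]
```

View pics/w3.png

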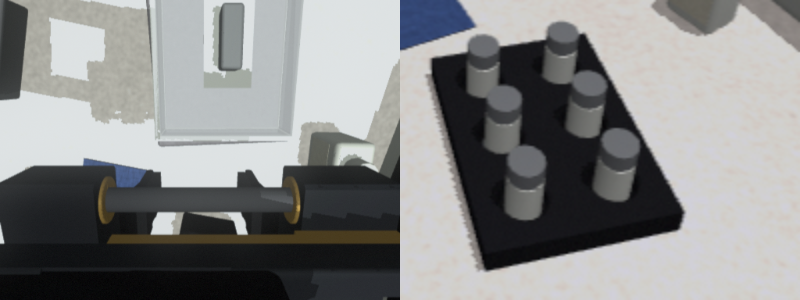

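Both vials stand in their holes: the side crop shows six in two rows. In the wrist half, the cover's grip is at (231,35). I'll refine its pose from the grip blob.

```bash
python3 - <<'E'
from h import *
c=get_calibration("wrist");im=camera("wrist");g=cv2.cvtColor(im,cv2.COLOR_RGB2GRAY)
m=np.zeros_like(g);m[0:110,262:330]=(g[0:110,262:330]<150)*255
n,l,s,ce=cv2.connectedComponentsWithStats(m);k=1+np.argmax(s[1:,4]);print(s[k],g[45,296],g[100,275])
pt=np.argwhere(l==k)[:,::-1].astype(np.float32)
G=box(.02,.056,.036);S=sup(pt)
M["grip"]=G
f=lambda v:sup(proj(pts("grip",[v[0],v[1],.072,v[2]]),c))-S
q=least_squares(f,[.56,.282,.194],loss="soft_l1",x_scale=[.01,.01,.1]);print("grip",np.round(q.x,4),np.sqrt(np.mean(q.fun**2)),np.round(f(q.x),1))
for u in((155/.78125,137/.78125),(292/.78125,135/.78125)):print(np.round(ray(c,u,.072),3))
d=cut_out("side","cover");d=d[0];t=camera("top")
for a in cut_out("top","cover")[:1]:print(a["bbox"],fit("cover",[(get_calibration("side"),d["region"])],[.56,.282,.012,.194]))
x=c["T"];v=np.array([.56,.282,.194])
print(np.round(proj(pts("grip",[.56,.282,.072,.194]),c)).tolist())
E
```

```text
[ 278    3   34   88 2697] 144 169
grip [0.5601 0.2794 0.2078] 2.3642695706905434 [0.1 2.2 3.2 3.  2.7 2.1 1.9 3.5 3.8 3.9 3.7 2.3 0.5 1.4 2.6 2.3 1.9 0.9
 0.1 1.2 2.  2.3 2.  1.2]
[0.503 0.168 0.072]
[0.652 0.2   0.072]
[134.5, 128.3, 180.8, 205.4] (array([0.56357145, 0.28717496, 0.00904766, 0.19518835]), np.float64(0.2948294769470737))
[[278.0, 88.0], [279.0, 13.0], [302.0, 88.0], [305.0, 13.0], [281.0, 86.0], [283.0, -1.0], [309.0, 86.0], [312.0, -1.0]]
```

```bash
python3 -m inch '[0.67,0.19,0,0,0,0,0.67,0.19,0,0,0,-0.004]' 60 >/dev/null
python3 -m inch '[0.67,0.18,0,0,0,0,0.67,0.18,0,0,0,0,0.67,0.18,0,0,0,0,0.67,0.18,0,0,0,0,0.67,0.18,0,0,0,0,0.67,0.18,0,0,0,0]'
python3 - <<'E'
from h import *
need([.56,.281,.097],.2)
E
```

```text
time: 22.13
position: [0.5585, 0.2809, 0.218]
tool_rot: [0.632, 0.775, -0.0, -0.0]
ft_force: [-0.1, -1.2, 0.3]
grip_width: 0.0602
grip_force: 0.0
t 22.13 pos [0.5585 0.2809 0.218 ] shift [-1.000e-03  2.000e-02  1.513e+00] turn [-0.001  0.     0.002]
```

```bash
python3 -m inch '[0,0.02,0.4,0,0,0,0,0.02,0.8,0,0,0,0,0.02,0.8,0,0,0]' >/dev/null
python3 -m inch '[0,0,0.3,0,0,0,0,0,0.55,0,0,0,0,0,0.71,0,0,0,0,0,0.71,0,0,0]'
python3 -m inch '[0,0,0,0,0,0,0,0,0,0,0,0,0,0,0,0,0,0,0,0,0,0,0,0,0,0,0,0,0,0,0,0,0,0,0,0,0,0,0,0,0,0,0,0,0,0,0,0,0,0,0,0,0,0,0,0,0,0,0,0]' 5 45
python3 -m inch '[0,0,-0.15,0,0,0,0,0,-0.3,0,0,0,0,0,-0.3,0,0,0,0,0,-0.3,0,0,0]'
```

```text
time: 22.72
position: [0.5593, 0.2813, 0.0957]
tool_rot: [0.632, 0.775, -0.002, -0.001]
ft_force: [0.4, 0.1, 0.4]
grip_width: 0.0601
grip_force: 0.0
time: 23.55
position: [0.5599, 0.2824, 0.0976]
tool_rot: [0.631, 0.776, -0.0, -0.0]
ft_force: [-1.9, -1.2, 3.0]
grip_width: 0.0194
grip_force: 45.0
time: 23.88
position: [0.5613, 0.2827, 0.1227]
tool_rot: [0.631, 0.776, 0.001, 0.001]
ft_force: [-0.1, 0.4, -2.3]
grip_width: 0.0199
grip_force: 45.0
```

```bash
python3 -m inch '[0,0,-0.4,0,0,0,0,0,-0.8,0,0,0,0,0,-0.8,0,0,0]' >/dev/null
python3 -m inch '[0,0,-0.4,0,0,0,0,0,-0.7,0,0,0,0,0,-0.7,0,0,0,0,0,-0.7,0,0,0,0,0,-0.7,0,0,0,0,0,-0.7,0,0,0]'
python3 - <<'E'
from h import *
need([.4857,-.2645,.245],-.195)
c=get_calibration("side");im=camera("side");p=get_obs()["position"]
M["cover"]=box(.156,.204,.06)
for d in cut_out("side","cover")[:2]:
    x,e=fit("cover",[(c,d["region"])],[p[0],p[1],p[2]-.085,.2]);print(round(d["conf"],2),np.round(d["bbox"]),np.round(x-[*p,0],4),round(e,2))
E
```

```text
time: 24.63
position: [0.5588, 0.282, 0.239]
tool_rot: [0.631, 0.776, -0.002, -0.001]
ft_force: [-0.7, -0.9, -2.1]
grip_width: 0.0196
grip_force: 45.0
t 24.63 pos [0.5588 0.282  0.239 ] shift [-6.504 -2.281 -0.062] turn [-0.003  0.001  0.254]
0.65 [293. 126. 316. 163.] [ 0.8086  0.9293 -0.8427 -3.6557] 2.53
```

```bash
python3 -m inch '[-0.27,-0.095,0,0,0,0,-0.54,-0.19,0,0,0,0,-0.81,-0.285,0,0,0,0]' >/dev/null
python3 -m inch '[-0.27,-0.095,0,0,0,0,-0.54,-0.19,0,0,0,0,-0.81,-0.285,0,0,0,0]' >/dev/null
python3 -m inch '[-0.27,-0.095,0,0,0,0,-0.54,-0.19,0,0,0,0,-0.81,-0.285,0,0,0,0]' >/dev/null
python3 -m inch '[-0.27,-0.095,0,0,0,0,-0.54,-0.19,0,0,0,0,-0.81,-0.285,0,0,0,0]'
python3 -m inch '[-0.27,-0.095,0,0,0,0,-0.54,-0.19,0,0,0,0,-0.81,-0.285,0,0,0,0]' >/dev/null
python3 -m inch '[-0.27,-0.095,0,0,0,0,-0.54,-0.19,0,0,0,0,-0.81,-0.285,0,0,0,0]' >/dev/null
python3 -m inch '[-0.27,-0.095,0,0,0,0,-0.54,-0.19,0,0,0,0,-0.81,-0.285,0,0,0,0]' >/dev/null
python3 -m inch '[-0.27,-0.095,0,0,0,0.03,-0.54,-0.19,0,0,0,0.07,-0.81,-0.285,0,0,0,0.12,-0.81,-0.285,0,0,0,0.17,-0.81,-0.285,0,0,0,0.22,-0.81,-0.285,0,0,0,0.254,-0.81,-0.285,0,0,0,0.254,-0.81,-0.285,0,0,0,0.254,-0.81,-0.285,0,0,0,0.254]'
python3 - <<'E'
from h import *
need([.4857,-.2645,.19],-.195)
E
```

```text
time: 25.73
position: [0.5228, 0.0091, 0.2405]
tool_rot: [0.631, 0.776, -0.0, -0.001]
ft_force: [0.6, -0.3, -1.7]
grip_width: 0.0201
grip_force: 45.0
time: 27.23
position: [0.4866, -0.262, 0.2408]
tool_rot: [0.772, 0.636, -0.0, -0.0]
ft_force: [1.1, -0.1, -1.6]
grip_width: 0.0194
grip_force: 45.0
t 27.23 pos [ 0.4866 -0.262   0.2408] shift [-0.034 -0.004  0.635] turn [-0.001 -0.     0.001]
```

```bash
python3 -m inch '[-0.034,0,0.3,0,0,0,-0.034,0,0.63,0,0,0,-0.034,0,0.63,0,0,0,-0.034,0,0.63,0,0,0,-0.034,0,0.63,0,0,0]'
python3 - <<'E'
from h import *
need([.4857,-.2645,.12],-.195)
c=get_calibration("side");im=camera("side");camera("top");p=get_obs()["position"]
M["cover"]=box(.156,.204,.06)
print(np.round(proj(pts("cover",[p[0],p[1],p[2]-.0856,-.195]),c)).tolist())
for d in cut_out("side","cover")[:2]:
    x,e=fit("cover",[(c,d["region"])],[p[0],p[1],p[2]-.085,-.195]);print(round(d["conf"],2),np.round(d["bbox"]),np.round(x-[*p,0],4),round(e,2))
q=proj(pts("cover",[p[0],p[1],p[2]-.0856,-.195]),c)
im=im.copy()
big=cv2.resize(im[110:384,200:440],None,fx=2.5,fy=2)  # x2.5,y2
big=cv2.resize(im[120:380,200:460],(600,600),interpolation=cv2.INTER_CUBIC);k=600/260
for u in q: cv2.drawMarker(big,tuple(int(v) for v in (u-[200,120])*k),(255,0,0),cv2.MARKER_CROSS,10,1)
cv2.imwrite("pics/s4.png",big[:,:,::-1])
E
```

```text
time: 27.65
position: [0.4868, -0.2651, 0.1917]
tool_rot: [0.772, 0.635, 0.0, 0.001]
ft_force: [-0.3, -0.3, -2.1]
grip_width: 0.0196
grip_force: 45.0
t 27.65 pos [ 0.4868 -0.2651  0.1917] shift [ 0.006 -0.016  0.896] turn [0.001 0.    0.001]
[[287.0, 315.0], [256.0, 221.0], [392.0, 294.0], [337.0, 209.0], [288.0, 285.0], [255.0, 194.0], [401.0, 265.0], [341.0, 183.0]]
0.6 [258. 191. 404. 315.] [ 0.0028  0.0012 -0.0914 -0.1835] 3.05
```

View pics/s4.png

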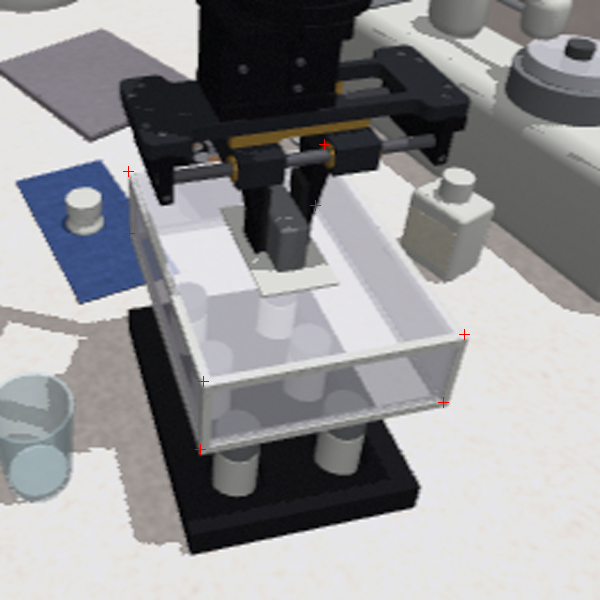

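The cover hangs level, and its corners fall on the predicted crosses to about 1 px, centred over the six vials. Now I lower it.

```bash
python3 -m inch '[0,-0.01,0.1,0,0,0,0,-0.01,0.2,0,0,0,0,-0.01,0.3,0,0,0,0,-0.01,0.4,0,0,0,0,-0.01,0.5,0,0,0,0,-0.01,0.6,0,0,0,0,-0.01,0.7,0,0,0,0,-0.01,0.75,0,0,0,0,-0.01,0.75,0,0,0,0,-0.01,0.75,0,0,0,0,-0.01,0.75,0,0,0]'
python3 - <<'E'
from h import *
need([.4857,-.2645,.121],-.195)
E
```

```text
time: 28.72
position: [0.4858, -0.2649, 0.1312]
tool_rot: [0.772, 0.635, 0.0, 0.0]
ft_force: [0.1, -0.4, -1.9]
grip_width: 0.0198
grip_force: 45.0
t 28.72 pos [ 0.4858 -0.2649  0.1312] shift [ 0.005 -0.002  0.128] turn [0. 0. 0.]
```

```bash
python3 -m inch '[0,0,0.04,0,0,0,0,0,0.08,0,0,0,0,0,0.12,0,0,0,0,0,0.12,0,0,0,0,0,0.12,0,0,0,0,0,0.12,0,0,0,0,0,0.12,0,0,0,0,0,0.12,0,0,0]'
python3 - <<'E'
from h import *
c=get_calibration("side");im=camera("side").copy();p=get_obs()["position"]
M["cover"]=box(.156,.204,.06)
k=600/260;big=cv2.resize(im[120:380,200:460],(600,600),interpolation=cv2.INTER_CUBIC)
for P,col in((pts("cover",[p[0],p[1],p[2]-.0856,-.195]),(255,0,0)),(pts("tray",[.4857,-.2645,0,-.195])[4:],(0,255,0))):
    for u in proj(P,c): cv2.drawMarker(big,tuple(int(v) for v in (u-[200,120])*k),col,cv2.MARKER_CROSS,10,1)
cv2.imwrite("pics/s5.png",big[:,:,::-1]); need([.4857,-.2645,.121],-.195)
E
```

```text
time: 29.38
position: [0.4855, -0.2648, 0.1215]
tool_rot: [0.772, 0.635, 0.0, 0.0]
ft_force: [-0.3, 0.1, -2.9]
grip_width: 0.0197
grip_force: 45.0
t 29.43 pos [ 0.4855 -0.2648  0.1215] shift [0.004 0.001 0.006] turn [0. 0. 0.]
```

View pics/s5.png

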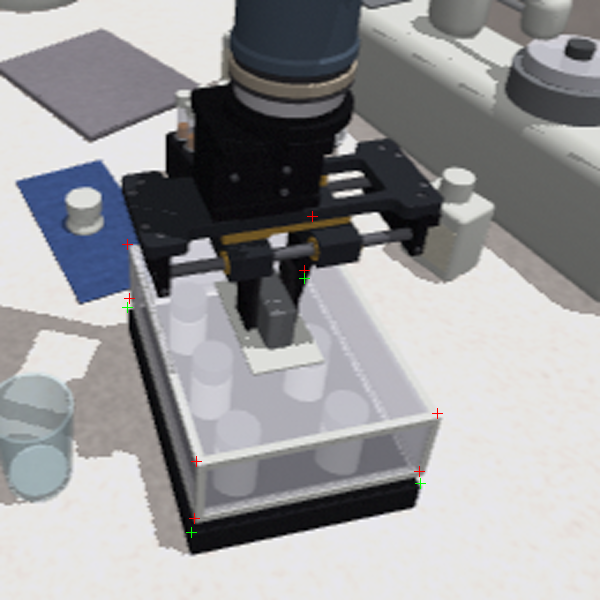

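The cover is level and square over the tray. Its lower edge (red crosses) is about 1 cm above the tray top (green), and the wrist force shows only the cover's weight.

```bash
python3 -c "
from rig import hand_in
print(hand_in())"
```

```text
the job is handed in; nothing more can be done
None
```

The job is handed in at about 29 s of the 70 s allowed: both loose vials stand in the tray's free holes, and the gripper is holding the cover level and square about 12 mm above the tray top; `hand_in()` returned no verdict.

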